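# Lock the rest screw of a setting fixture with its lever jam nut

### The arm

A 6-joint arm with a two-finger parallel gripper is mounted at the origin on the work surface. World frame = base frame: x ahead of the robot, y to its left, z up, the work surface at z = 0. Lengths are in mm, angles in rad, forces in N, time in s.
With the tool pointing down it reaches from about 350 to 875 mm from the base axis. Payload 4.2 kg.
Tool frame: the origin (TCP) lies between the finger pads; the fingertips stand 25 mm ahead of it and the grasp point (between the pads) lies 6 mm ahead of it; z points along the fingers, y is the line along which they close (so a half turn about z gives the same grasp; the last joint's range is limited). The gripper opens to 85 mm and grips with 20 to 120 N. Pads are 22 mm wide; open, the fingers measure 114 mm over their backs; the gripper's body (76 mm by 85 mm) begins 54 mm behind the grasp point. The pads swing forward as they close: fully open they stand 13 mm farther back than shut.
Start: joints at [-1.025, 0.385, 0.008, 0, -1.194, -0.259], TCP at [176.819, -599.445, 256.312] pointing down, gripper open.
Joint ranges: [-3.14, 3.14], [-1.21, 2.06], [-1.07, 1.41], [-3.16, 2.05], [-2.99, -0.16], [-3.1, 3.1]. Speed limits (rad/s): [2.79, 2.79, 3.14, 3.14, 3.14, 3.14].

### API

Orientations are given as a unit quaternion [x, y, z, w].
In Python, from bench import read_state, get_image, job_done gives the robot as it stands.
- The arm moves only by the tool play_rows, never from a script. Its argument "series" is a list of rows, each a list of 6 numbers: the shift along the world's x, y, z in mm, then the turn, a rotation vector about the world's x, y, z in units of 6 degrees (1.0 is 6 degrees). A call has 1 to 20 rows; each row shifts and turns the commanded pose from where the row before left it; what a row does not reach is not made up. A row lasts 1/12 s, in which the tool goes at most 41.7 mm and 7.16 degrees, less where a joint would pass 70% of its speed; a pose out of reach is approached as far as the arm can. A call is refused whole if a number of a shift passes 41.7 or a number of a turn 1, either way. A call with a gripper value outside its range is refused whole. "gripper" is the opening, from 0 (shut) to 1 (fully open), set as the call begins (left out, the last holds). The fingers move at their own pace and stop on an object; the grip force is fixed at half the most. Time passes only in rows, so rows that do not move let the fingers close. It gives the time, the measured TCP pose, the force, the opening and the grip force at its end, in the units of the state.
- read_state(): the state, without advancing time (a new reading comes with each control period).
- get_image(name): name is "side" or "top" or "wrist"; returns a dict with "image" (384x512x3 uint8, red, green, blue), "fx", "fy", "cx", "cy" (pixels), "dist_coeffs" ([k1, k2, p1, p2, k3] as OpenCV has them; the pictures are not rectified), "eye" and "rotation" of the camera in the world. Camera axes: x right, y down, z forward; pixel columns grow to the right and rows downward; lengths in mm; the calibration is good to about 2 mm. A picture is of the moment at which its call begins. There is no depth.
- job_done(): hands the job in; it is judged then, once.
The state is a dict: "clock": time; "joints": joint angles; "joint_vel": joint speeds; "joint_efforts": joint torques, N m; "position": TCP position; "ee_rot": TCP orientation; "contact_force": force on the tool from outside, world axes, zero at the start; "wrist_torque": the same for the moment, N m; "gripper_width": finger opening in mm; "grasp_force": force on a finger pad.
Only numpy, scipy, OpenCV 4.12 (cv2) and the standard library are available. Lean on these libraries where they do the work, as an engineer would, in place of code of your own. Each camera call takes 0.05 s, during which the arm holds its last target. There are 200 camera calls.

### The job

Lock the adjusting screw on the setting fixture without losing its setting. Fit the closed end of the box spanner down over the screw's square head, its handle lying on the white block just beside the locating pin so that the pin keeps the screw from turning; then swing the lever of the jam nut clockwise until the nut has pulled up and comes firm, pressing some 12 N at the knob without forcing it. Finally lift the spanner off, lay it flat on the open bench clear of the fixture, and leave everything else as it lies.

Things in the scene. Friction and masses are not known exactly. Their poses are not given: they have to be found in the camera images.
- fixture: Setting fixture, fixed: aluminium plate 110 x 200 x 16 mm. Origin: on the vertical screw's axis at bench height, z up. Dark steel boss 46 x 46 mm under the screw (top z = 36). White block at x = -32..32, y = 100..132 mm, top z = 64.5; low blue pad at y = 43..77, top z = 38. The lever swings in the free space on the +x and -y sides.
- pin: The steel locating pin, 10 mm thick, that stands 30 mm out of the white block (z = 64.5 to 94.5 mm). Origin: on its axis at the block's top, at x = 15, y = 116 mm of the fixture. A spanner pointing from the screw along the fixture's +y lies with its handle on the block, 2 mm clear of the pin; turned clockwise (seen from above) it bears on the pin.
- screw_head (a point): Top centre of the adjusting screw's square head: 22 mm across flats, z = 63 to 75 mm above the bench, top edge chamfered 3 mm, above a round collar 33 mm wide (z = 60 to 63) on which the spanner comes to rest. Turns with the screw. At screw = 0 the flats face along the fixture's x and y.
- screw (a joint): Turn of the adjusting screw, rad, positive clockwise from above; starts within 0.04 of 0. This is the setting: it must stay within 0.3 of 0 (with the spanner bearing on the pin it comes to 0.1, and to 0.15 under load). The screw turns easily (0.1 N m): unless it is held, it goes round with the nut once the nut seats, and nothing gets tight.
- jam_nut: The jam nut: dark steel hexagon 30 mm across flats, on the boss under the screw's head, with a lever 11 mm thick along its x that ends in the knob. Origin on the screw's axis at bench height. The lever starts 30 to -40 deg from the fixture's +x (positive towards +y). The nut seats 0.4 to 0.9 rad clockwise (seen from above) of the start; where, differs each time and does not show.
- knob (a point): Centre of the black ball knob, 25 mm in diameter, at the end of the jam nut's lever: 85 mm from the screw's axis, 50 mm above the bench. It moves on a level circle about the screw. Best pushed along by one of two fingers that stand loosely on either side of it in its path: squeezed firmly, it is also twisted by the tool's turning, which the push force does not show.
- nut_tight (a joint): How far the nut has turned past its seat, rad: 0 while it runs freely (under 1 N at the knob); then it pulls up to 0.3 against a steady 5 N or so at the knob; then it comes firm, the force rising by about 2 N per mm of the knob's path. Let go, it stays. It is locked at 0.3, pressed up with 9 N or more at the knob (12 N is right; 25 N is forcing it).
- spanner: The loose box spanner, bright steel, about 0.32 kg, flat on the bench: 197 mm long along its x, at +x a closed square box end 35 mm wide, at -x an open jaw 48 mm wide. Origin: underside, 80 mm from the box's centre; z up. Straight handle from x = -66 to +62 mm, 16 mm wide, from 1 to 11 mm above the underside.
- spanner_ring (a point): Centre of the closed box end at its underside, 80 mm from the spanner's origin along +x. 35 mm square outside, 12 mm thick, with a square hole 23.4 mm across flats (sides along the spanner's x and y), so 0.06 rad of play either way on the head. After tightening it may bind: swing it back a few degrees off the pin before lifting.
- spanner_handle (a point): Middle of the handle's thickness, 72 mm from the box end's centre: a good place to take the handle, near its balance point; here there is room for the fingers also when the spanner is on the screw.
- open_spanner: Bystander: another spanner with an open jaw at both ends, 190 mm long, 10 mm thick, lying flat on the bench; no closed end. It and the box spanner may have changed places. Origin: underside, middle. Leave it.
- bracket: Bystander: stamped steel bracket, 110 x 75 x 18 mm. Origin: underside, middle. Leave it.
- latch_part: Bystander: dark steel latch part, 85 x 40 x 28 mm. Origin: underside, middle. Leave it.
- bolt: Bystander: steel bolt standing on its head, 24 mm across flats, 55 mm tall. Origin: underside, middle. Leave it.
- roller: Bystander: white plastic roller, diameter 38 mm, 26 mm tall. Origin: underside, middle. Leave it.
- washer: Bystander: steel washer, diameter 34 mm, 4 mm thick. Origin: underside, middle. Leave it.
- nut_tub: Bystander: open grey tub of nuts, 85 x 85 x 45 mm. Origin: underside, middle. Leave it.
There are look-alikes about, which are no part of the job. There is more than one size of the fixture; the job needs the largest.

How it is judged (in metres and radians):
On the way, in this order (a step that is already met when the one before it is completed fails the run):
1. the closed end of the spanner is seated on the screw's head and let go (horizontal distance between spanner_ring and screw_head below 0.004 m and z of spanner_ring in the frame of screw_head between -0.018 and -0.006 m and contact force between the fingers and spanner below 0.1 N), for 0.2 s.
2. the nut is locked against the held screw: pulled up past its seat and pressed firm, so that the spanner bears on the pin with over 5.5 N (about 9 N at the knob) (value of joint nut_tight above 0.25 rad and contact force between spanner and pin above 5.5 N and horizontal distance between spanner_ring and screw_head below 0.004 m), for 0.1 s.
At the end, for the whole second after the job is handed in: The nut stands more than 0.25 rad past its seat, the screw is still within 0.3 rad of its setting (0), and the spanner lies flat (within 0.1 rad, either side up, its origin below 16 mm) and still on the bench, off the fixture (value of joint nut_tight above 0.25 rad and value of joint screw between -0.3 and 0.3 rad and height (world z) of spanner between -0.005 and 0.016 m and (angle between spanner's own z axis and vertical below 0.1 rad or angle between spanner's own z axis and vertical above 3.04 rad) and contact force between spanner and fixture below 0.05 N and linear speed of spanner below 0.02 m/s and velocity of joint nut_tight below 0.05 rad/s); the robot touches nothing.
It fails at once if the nut is forced: with the spanner on the screw, it is pressed against the pin with over 18 N (about 25 N at the knob) (contact force between spanner and pin above 18 N and horizontal distance between spanner_ring and screw_head below 0.004 m and z of spanner_ring in the frame of screw_head below -0.006 m).
It fails at once if the screw is turned more than 0.3 rad away from its setting (value of joint screw above 0.3 rad or value of joint screw below -0.3 rad).
It fails at once if a bystander is moved by more than 30 mm (distance of any of open_spanner, bracket, latch_part, bolt, roller, washer, nut_tub from where it was at the start of the episode above 0.03 m).
It also fails if it takes over 72 s, if anything falls off the work surface, if the arm or the gripper's body presses on something with over 40 N, if the wrist force passes 120 N, or if a joint passes its speed limit or range.

## Working session

There is one attempt and no reset: what is moved stays moved. The work goes in short steps, Python scripts to look and compute and a tool call to move; the robot and the scene stay as the last step left them, time stands still between calls to the robot, and variables do not carry over. Pictures are saved under pics/ and viewed, at most 10 in all, crops included, and the job is handed in when it is done.

Besides the shell and the picture viewer there is one more tool, called after "Request:" as a command line: name --pt "numbers of a row" for each row, then --argument value for the rest. play_rows: Moves the arm, as the interface text tells. Its arguments: {"type":"object","properties":{"series":{"type":"array","items":{"type":"array","items":{"type":"number"}}},"gripper":{"type":"number"}},"required":["series"]}

```bash
mkdir -p pics; cat > h.py <<'E'
import numpy as np, cv2, json
from bench import read_state, get_image, job_done
def snap(name, fn):
    d=get_image(name); cv2.imwrite(f'pics/{fn}.png', d['image'][:,:,::-1])
    np.savez(f'pics/{fn}.npz', **{k:np.array(v) for k,v in d.items()}); return d
def load(fn): return dict(np.load(f'pics/{fn}.npz'))
def K(d): return np.array([[d['fx'],0,d['cx']],[0,d['fy'],d['cy']],[0,0,1.]],float)
def ray(d,uv):
    p=cv2.undistortPoints(np.array(uv,float).reshape(-1,1,2),K(d),np.array(d['dist_coeffs'],float)).reshape(-1,2)
    return np.c_[p,np.ones(len(p))]@np.array(d['rotation']).T
def at(d,uv,z):
    r=ray(d,uv); e=np.array(d['eye']); return e+r*((z-e[2])/r[:,2])[:,None]
def proj(d,P):
    R=np.array(d['rotation']); X=(np.array(P,float).reshape(-1,3)-d['eye'])@R
    return cv2.projectPoints(X,np.zeros(3),np.zeros(3),K(d),np.array(d['dist_coeffs'],float))[0].reshape(-1,2)
E
python3 - <<'E'
from h import *
for n in ('top','side'):
    d=snap(n,n+'0'); print(n,d['eye'],np.round(d['rotation'],3).tolist(),d['fx'],d['dist_coeffs'])
a=np.hstack([cv2.imread('pics/top0.png')]); cv2.imwrite('pics/top0b.png',cv2.resize(a,(800,600),interpolation=cv2.INTER_CUBIC))
b=cv2.imread('pics/side0.png'); cv2.imwrite('pics/side0b.png',cv2.resize(b,(800,600),interpolation=cv2.INTER_CUBIC))
s=read_state(); print(s['clock'],s['position'],s['ee_rot'],s['gripper_width'])
E
```

```text
top [ 328.12569453    2.59379607 1232.66539536] [0.708, -0.703, 0.048, -0.047] 396.56811574322785 [-0.09381878  0.          0.          0.          0.        ]
side [-120.32307975  727.62308464  957.95165027] [-0.304, 0.868, -0.371, 0.13] 416.339763425133 [-0.00736469  0.          0.          0.          0.        ]
0.1 [ 176.70058745 -599.00659998  255.30830809] [-1.42834080e-01  9.89746152e-01  9.72325164e-04 -1.86500467e-04] 85.24828183382962
```

View pics/top0b.png

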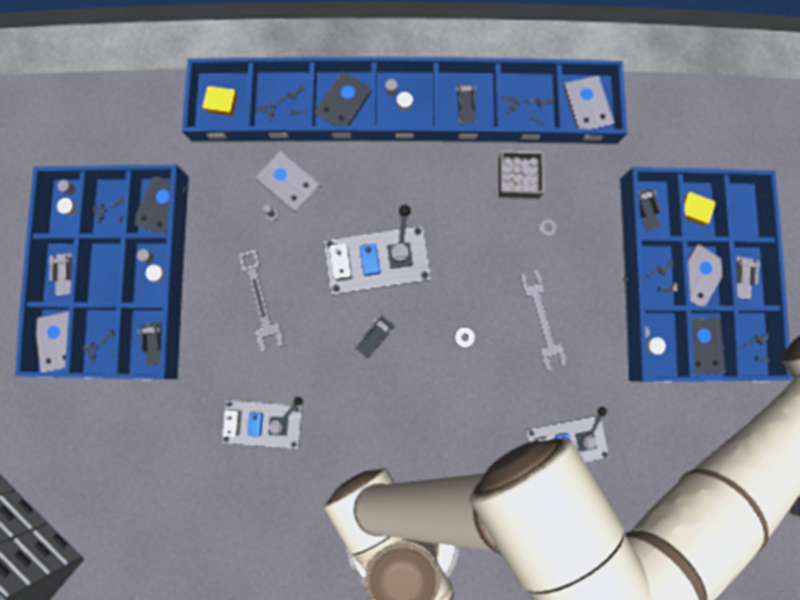

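View pics/side0b.png

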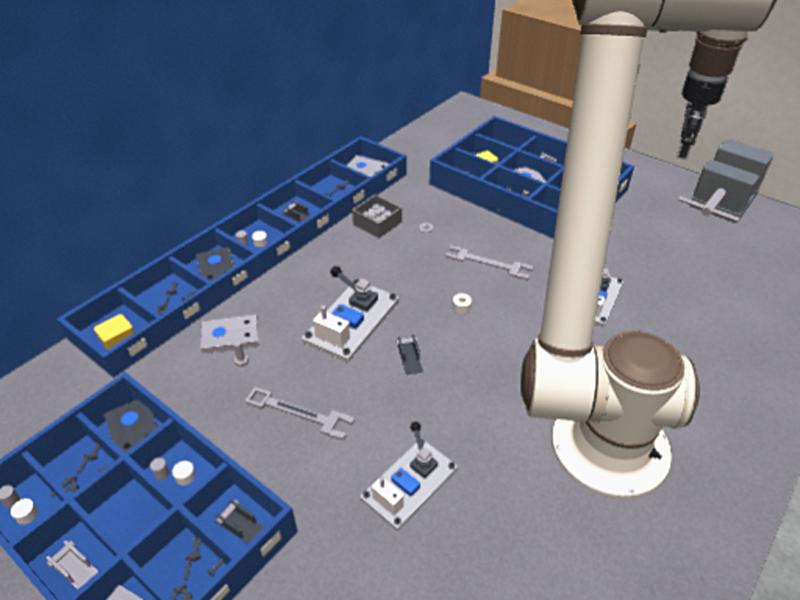

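The top picture (800x600 scale) shows three fixtures: centres (378,260), (262,425) and (568,440). The first is clearly the largest, about 100 px long against about 78. There are two loose spanners: the left one, (250,258) to (268,338), has a closed square end at the top. The right one, (532,280) to (553,362), is open at both ends. I'll confirm both in an enlarged crop.

```bash
sed -i "s/np.array(d\['rotation'\])/rot(d)/g" h.py; cat >> h.py <<'E'
from scipy.spatial.transform import Rotation
def rot(d):
    r=np.array(d['rotation'],float); return r if r.shape==(3,3) else Rotation.from_quat(r).as_matrix()
E
python3 - <<'E'
from h import *
a=cv2.imread('pics/top0.png'); c=a[125:235,145:285]; cv2.imwrite('pics/c1.png',cv2.resize(c,None,fx=5.4,fy=5.4,interpolation=cv2.INTER_CUBIC))
d=load('top0'); s=1/1.5625
for n,p,z in [('screw',(400,252),75),('knob',(405,211),50),('block',(338,260),64),('ring',(250,258),12),('jaw',(268,338),10),('sm',(262,425),16),('bolt',(269,212),50),('latch',(375,336),20),('roller',(465,337),26)]:
    print(n,np.round(at(d,[np.array(p)*s],z)[0]))
E
```

```text
screw [555.   8.  75.]
knob [642.  -1.  50.]
block [541. 127.  64.]
ring [554. 310.  12.]
jaw [393. 268.  10.]
sm [224. 274.  16.]
bolt [639. 267.  50.]
latch [398.  56.  20.]
roller [ 397. -120.   26.]
```

View pics/c1.png

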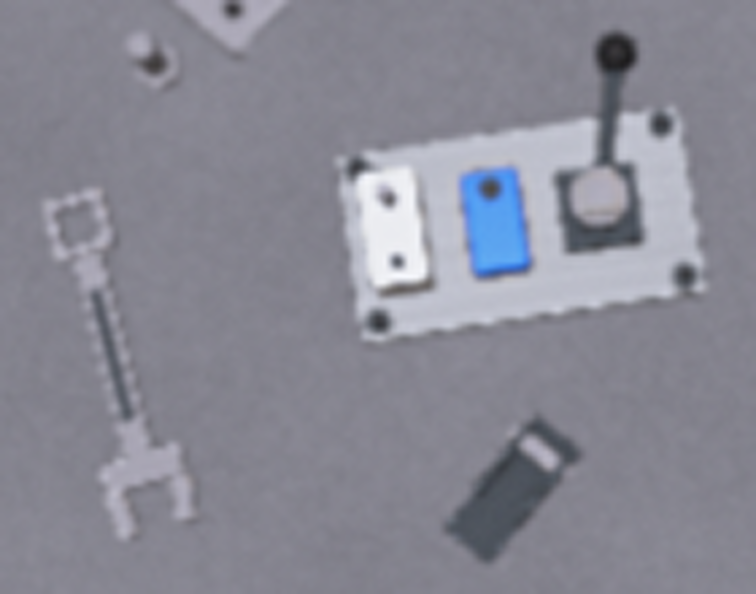

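The crop confirms it: the left spanner's closed square box is at about (77,225), and the large fixture has its block, pad and boss in order. I'm setting out now and will take a wrist picture as the arm passes the fixture.

Request:
play_rows --pt "25 32 0 0 0 0" --pt "25 32 0 0 0 0" --pt "25 32 0 0 0 0" --pt "25 32 0 0 0 0" --pt "25 32 0 0 0 0" --pt "25 32 0 0 0 0" --pt "25 32 0 0 0 0" --pt "25 32 0 0 0 0" --pt "25 32 0 0 0 0" --pt "25 32 0 0 0 0" --pt "25 32 0 0 0 0" --pt "25 32 0 0 0 0" --pt "0 40 0 0 0 0" --pt "0 40 0 0 0 0" --pt "0 40 0 0 0 0" --pt "0 40 0 0 0 0" --pt "0 40 0 0 0 0" --pt "0 40 0 0 0 0" --pt "0 0 0 0 0 0" --gripper 1

```text
clock: 1.68
position: [476.9, 29.7, 256.2]
ee_rot: [-0.146, 0.989, 0.0, 0.0]
contact_force: [-0.1, -0.4, -1.0]
gripper_width: 85.3
grasp_force: 0.0
```

```bash
python3 - <<'E'
from h import *
d=snap('wrist','w1'); print(d['eye'],np.round(rot(d),2).tolist(),d['fx'],d['dist_coeffs'])
s=read_state(); print(s['position'],s['joints'])
for P in [(555,8,75),(554,310,12),(484,292,6)]: print(proj(d,[P]))
cv2.imwrite('pics/w1b.png',cv2.resize(cv2.imread('pics/w1.png'),(800,600),interpolation=cv2.INTER_CUBIC))
E
```

```text
[398.4510578    6.51545728 373.84933642] [[-0.29, 0.91, 0.3], [0.96, 0.27, 0.09], [0.0, 0.32, -0.95]] 284.6843023365362 [-0.05437808  0.          0.          0.          0.        ]
[476.62961143  27.59524888 256.10872738] [ 3.98963502e-01  1.31914197e-01 -3.39980321e-01 -3.08072951e-04
 -1.09913691e+00 -1.67696757e+00]
[[213.41169635 238.28084177]]
[[414.38527209 270.07891914]]
[[423.60491756 224.40351919]]
```

View pics/w1b.png

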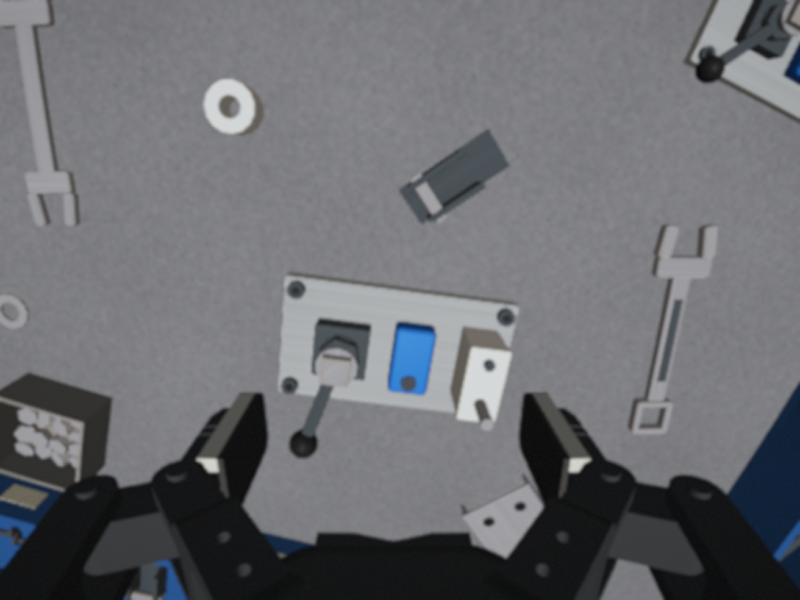

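The wrist view (800x600 scale) shows the ring at (651,416), the jaw at (684,265), the screw head at (338,365), the knob at (303,444), and the pin from its base at (481,403) to its tip at (487,424). The last joint needs a half-turned grasp to stay in range for the placing. I'm locating everything from this view.

```bash
python3 - <<'E'
from h import *
d=load('w1'); f=lambda p,z: at(d,[np.array(p)/1.5625],z)[0]
q={}
for n,p,z in [('screw',(338,361),75),('knob',(303,443),50),('pintip',(487,426),94.5),('pinbase',(482,404),64.5),('ring',(651,416),12),('h1',(684,268),10),('h2',(658,390),11),('TL',(287,274),16),('TR',(518,303),16),('BL',(279,389),16)]:
    q[n]=f(p,z); print(n,np.round(q[n],1))
a=lambda u,v: np.degrees(np.arctan2(*(q[v]-q[u])[[1,0]]))
print('plate y', a('TL','TR'),'plate x',a('TL','BL'),'screw-pin',a('screw','pinbase')-np.degrees(np.arctan2(116,15)),'lever',a('screw','knob'),'spanner',a('h1','ring'))
E
```

```text
screw [545.    8.9  75. ]
knob [ 6.414e+02 -4.000e-01  5.000e+01]
pintip [554.9 126.1  94.5]
pinbase [553.7 127.9  64.5]
ring [547.  310.2  12. ]
h1 [407.8 271.2  10. ]
h2 [520.2 304.   11. ]
TL [509.5 -51.1  16. ]
TR [477.7 142.   16. ]
BL [616.7 -35.   16. ]
plate y 99.34487749450386 plate x 8.541629263397791 screw-pin 3.183114775158515 lever -5.535148211191783 spanner 15.648747512471386
```

Request:
play_rows --pt "0 17.5 0 0 0 1" --pt "0 17.5 0 0 0 1" --pt "0 17.5 0 0 0 1" --pt "0 17.5 0 0 0 1" --pt "0 17.5 0 0 0 1" --pt "0 17.5 0 0 0 1" --pt "0 17.5 0 0 0 1" --pt "0 17.5 0 0 0 1" --pt "0 17.5 0 0 0 1" --pt "0 17.5 0 0 0 1" --pt "0 17.5 0 0 0 1" --pt "0 17.5 0 0 0 1" --pt "0 17.5 0 0 0 1" --pt "0 17.5 0 0 0 1" --pt "0 17.5 0 0 0 1" --pt "0 0 0 0 0 1"

```text
clock: 3.07
position: [477.4, 288.3, 255.6]
ee_rot: [0.833, -0.554, -0.0, 0.0]
contact_force: [0.7, 0.1, -0.5]
gripper_width: 85.5
grasp_force: 0.0
```

Request:
play_rows --pt "0 0 -8 0 0 1" --pt "0 0 -8 0 0 1" --pt "0 0 -8 0 0 1" --pt "0 0 -8 0 0 1" --pt "0 0 -8 0 0 1" --pt "0 0 -8 0 0 1" --pt "0 0 -8 0 0 1" --pt "0 0 -8 0 0 1" --pt "0 0 -8 0 0 1" --pt "0 0 -8 0 0 1" --pt "0 0 -8 0 0 1" --pt "0 0 -8 0 0 1" --pt "0 0 -8 0 0 1" --pt "0 0 -8 0 0 0.8" --pt "0 0 0 0 0 0" --pt "0 0 0 0 0 0"

```text
clock: 4.4
position: [477.0, 286.0, 143.8]
ee_rot: [0.991, 0.131, -0.001, 0.001]
contact_force: [0.2, -0.2, 0.1]
gripper_width: 85.2
grasp_force: 0.0
```

```bash
python3 - <<'E'
from h import *
d=snap('wrist','w2'); 
s=read_state(); print(s['clock'],s['position'],s['joints']); R=Rotation.from_quat(s['ee_rot']).as_matrix(); print('ytool yaw',np.degrees(np.arctan2(R[1,1],R[0,1])))
print(d['eye'],'cam in tool', R.T@(d['eye']-np.array(s['position'])), proj(d,[(547,310,12),(477,291,6)])*1.5625)
cv2.imwrite('pics/w2b.png',cv2.resize(cv2.imread('pics/w2.png'),(800,600),interpolation=cv2.INTER_CUBIC))
E
```

```text
4.45 [477.25621022 286.37942815 144.35439896] [ 8.31772946e-01  3.77289163e-01 -3.13499651e-01  2.72395768e-04
 -8.80385505e-01  1.00169302e+00]
ytool yaw -74.9401945363508
[554.81064968 307.5828254  261.36169273] cam in tool [  80.37603879   -0.27989343 -117.023912  ] [[384.60344193 173.21876427]
 [385.86320934 298.32213227]]
```

View pics/w2b.png

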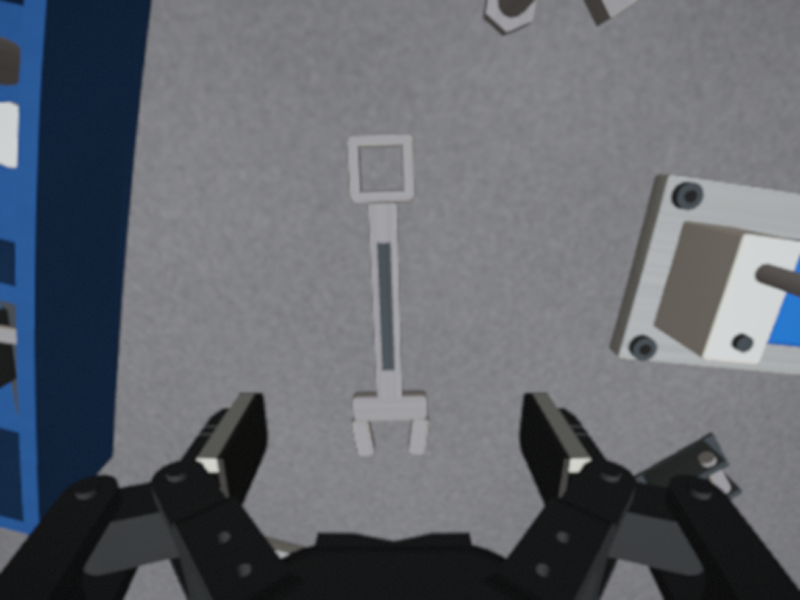

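The ring is at (381,168). The handle axis runs from (384,207) to (389,392).

```bash
python3 - <<'E'
from h import *
d=load('w2'); f=lambda p,z: at(d,[np.array(p)/1.5625],z)[0]
r=f((381,168),12); a=f((384,207),11); b=f((389,392),11); s=read_state()
print(r,a,b); v=(r-b)[:2]; v/=np.hypot(*v); print('yaw',np.degrees(np.arctan2(v[1],v[0])), 'a-b len',np.hypot(*(a-b)[:2]))
print('target',r[:2]-72*v, 'shift',r[:2]-72*v-np.array(s['position'])[:2])
E
```

```text
[549.12483723 312.5594787   12.        ] [529.42810288 305.75889137  11.        ] [418.80389819 273.60350518  11.        ]
yaw 16.64263418177641 a-b len 115.20279303634402
target [480.14093692 291.93857915] shift [2.88472671 5.559151  ]
```

Request:
play_rows --pt "3 5.5 -20 0 0 0.2" --pt "0 0 -25 0 0 0" --pt "0 0 -25 0 0 0" --pt "0 0 -20 0 0 0" --pt "0 0 -9 0 0 0" --pt "0 0 -4 0 0 0" --pt "0 0 -4 0 0 0" --pt "0 0 -3 0 0 0" --pt "0 0 -2 0 0 0" --pt "0 0 -2 0 0 0" --pt "0 0 0 0 0 0" --gripper 0.35

```text
clock: 5.37
position: [480.0, 292.7, 30.7]
ee_rot: [0.99, 0.143, 0.0, -0.0]
contact_force: [0.5, -0.3, -0.3]
gripper_width: 29.9
grasp_force: 0.0
```

Request:
play_rows --pt "0 0 -2 0 0 0" --pt "0 0 0 0 0 0" --pt "0 0 0 0 0 0"

```text
clock: 5.62
position: [479.9, 292.6, 28.4]
ee_rot: [0.99, 0.143, 0.0, -0.0]
contact_force: [0.8, -0.8, -0.5]
gripper_width: 29.8
grasp_force: 0.0
```

Request:
play_rows --pt "0 0 0 0 0 0" --pt "0 0 0 0 0 0" --pt "0 0 0 0 0 0" --pt "0 0 0 0 0 0" --pt "0 0 0 0 0 0" --gripper 0

```text
clock: 6.03
position: [479.9, 292.5, 28.7]
ee_rot: [0.99, 0.143, 0.0, 0.0]
contact_force: [-1.3, -1.8, 5.3]
gripper_width: 14.1
grasp_force: 60.2
```

Request:
play_rows --pt "0 0 10 0 0 0" --pt "0 0 25 0 0 0" --pt "0 0 35 0 0 0" --pt "0 0 40 0 0 0" --pt "0 0 35 0 0 0" --pt "0 0 10 0 0 0" --pt "0 -6 0 0 0 -0.5" --pt "1 -14 0 0 0 -1" --pt "1 -14 0 0 0 -1" --pt "1 -14 0 0 0 -1" --pt "1 -14 0 0 0 -1" --pt "1 -14 0 0 0 -1" --pt "1 -14 0 0 0 -1" --pt "1 -14 0 0 0 -1" --pt "1 -14 0 0 0 -1" --pt "1 -14 0 0 0 -1" --pt "1 -14 0 0 0 -1" --pt "1 -14 0 0 0 -1" --pt "1 -14 0 0 0 -1" --pt "1 -14 0 0 0 -1"

```text
clock: 7.7
position: [491.7, 103.6, 181.9]
ee_rot: [0.844, -0.537, -0.001, 0.001]
contact_force: [0.1, 0.8, -3.3]
gripper_width: 13.8
grasp_force: 59.2
```

Request:
play_rows --pt "1 -14 0 0 0 -1" --pt "1 -10 0 0 0 -1" --pt "0 0 0 0 0 -0.75" --pt "0 0 0 0 0 0" --pt "0 0 0 0 0 0" --pt "0 0 0 0 0 0"

```text
clock: 8.2
position: [494.4, 80.7, 182.6]
ee_rot: [0.761, -0.649, -0.0, 0.001]
contact_force: [0.2, -0.3, -4.5]
gripper_width: 13.6
grasp_force: 59.1
```

```bash
python3 - <<'E'
from h import *
d=snap('wrist','w3'); 
s=read_state(); print(s['clock'],s['position'],s['joints'],s['gripper_width'],s['contact_force'],s['wrist_torque']); R=Rotation.from_quat(s['ee_rot']).as_matrix(); print('ytool yaw',np.degrees(np.arctan2(R[1,1],R[0,1])))
print(d['eye'], proj(d,[(556,9,75),(551.7,125.4,94.5)])*1.5625)
cv2.imwrite('pics/w3b.png',cv2.resize(cv2.imread('pics/w3.png'),(800,600),interpolation=cv2.INTER_CUBIC))
E
```

```text
8.25 [494.48826053  80.73024488 182.82618854] [ 4.86274077e-01  2.46098793e-01 -3.96888639e-01 -3.67540077e-04
 -9.28767916e-01 -3.28573082e-01] 13.712848984964559 [ 0.55579389  0.58413365 -3.96792604] [-0.0653722  -0.01697713  0.02148851]
ytool yaw -170.9770178196906
[506.56536332   0.96177168 300.354144  ] [[288.68770679 161.34364418]
 [270.02989304 393.33719085]]
```

View pics/w3b.png

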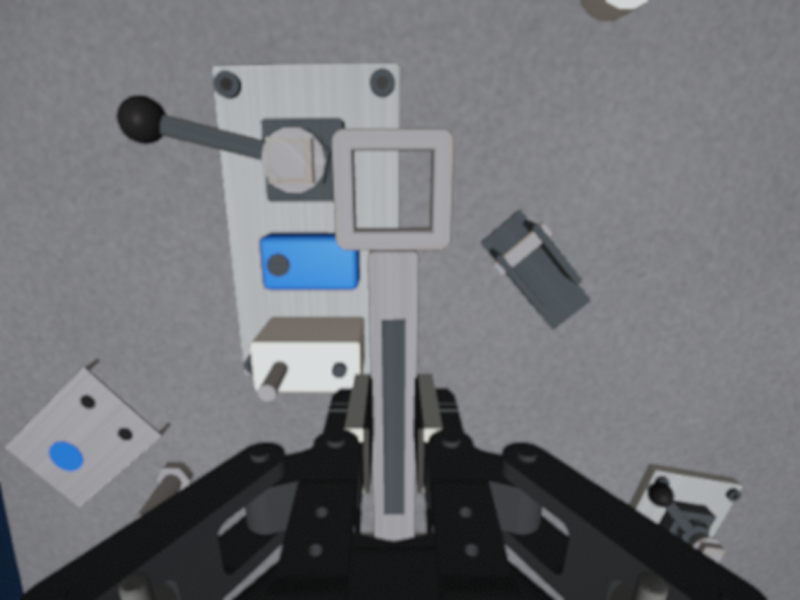

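The view shows the held ring's outer corners at (333,129), (451,129), (452,248) and (335,250). The screw head and collar are at about (294,160), the block top spans (253..362, 342..391) and the pin tip is at about (267,393). One enlarged crop of the head and ring should give me the fit.

```bash
python3 - <<'E'
import cv2
a=cv2.imread('pics/w3.png')[30:170,130:300]
a=cv2.convertScaleAbs(a,alpha=1.6,beta=-90); cv2.imwrite('pics/c3.png',cv2.resize(a,None,fx=4.2,fy=4.2,interpolation=cv2.INTER_CUBIC))
E
```

```text
(no output)
```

View pics/c3.png

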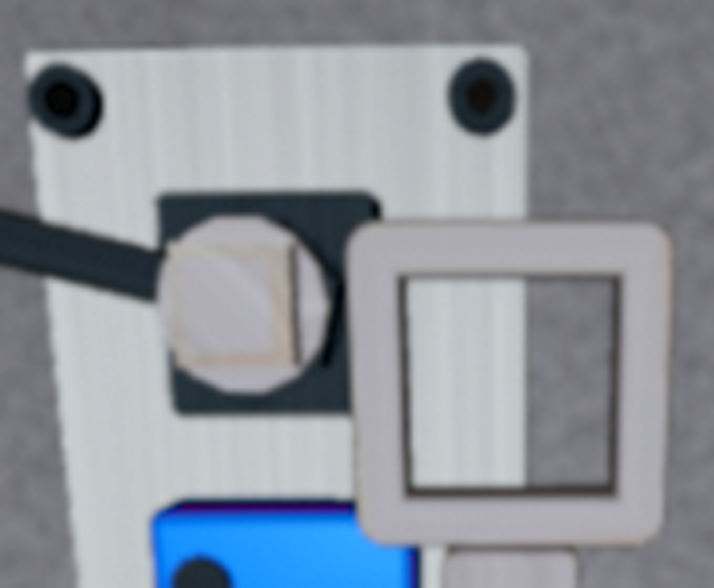

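The head's outer square has corners (168,243), (290,243), (296,365) and (176,365) in the crop, almost aligned with the boss. The ring's outer corners are (347,222), (672,224), (662,543) and (357,545), and the hole spans (402..621, 276..494).

```bash
python3 - <<'E'
from h import *
d=load('w3'); g=lambda P: (np.array(P,float)+.5)/4.2-.5+[130,30]
D=np.array(d['dist_coeffs'],float)
def pnp(w,uv,zoff=0):
    h=w/2; o=np.array([[-h,h,0],[h,h,0],[h,-h,0],[-h,-h,0]])
    n,rv,tv,e=cv2.solvePnPGeneric(o,uv.reshape(-1,1,2),K(d),D,flags=cv2.SOLVEPNP_IPPE)
    for r,t in zip(rv,tv): 
        Rw=rot(d)@cv2.Rodrigues(r)[0]; print(' pnp',np.round(d['eye']+rot(d)@t.ravel(),1),'z',np.round(Rw[:,2],2),'xyaw',np.degrees(np.arctan2(Rw[1,0],Rw[0,0])))
def cen(uv,z):
    p=at(d,uv,z); u=(p[1]-p[0]+p[2]-p[3])[:2]; v=(p[3]-p[0]+p[2]-p[1])[:2]
    print(' z',z,np.round(p.mean(0),1),'sides',np.hypot(*u)/2,np.hypot(*v)/2,'yaw u',np.degrees(np.arctan2(u[1],u[0])),'v',np.degrees(np.arctan2(v[1],v[0])))
ring=g([(347,222),(672,224),(662,543),(357,545)]); hole=g([(402,276),(621,276),(614,494),(408,494)]); head=g([(168,243),(290,243),(296,365),(176,365)])
boss=g([(157,195),(378,195),(375,412),(176,412)])
print('ring');pnp(35,ring);[cen(ring,z) for z in (160,163,166)];print('hole');[cen(hole,z) for z in (163,166)]
print('head');pnp(22,head);[cen(head,z) for z in (72,75)]; print('boss');cen(boss,36)
f=lambda p,z: at(d,[np.array(p)/1.5625],z)[0]
blk=np.array([(253,342),(362,342),(362,391),(257,391)])/1.5625; print('block');cen(blk,64.5)
print('plate far edge',f((214,67),16),f((398,65),16),'pin',f((267,393),94.5),'knob',f((141,119),50))
E
```

```text
ring
 pnp [505.1   9.7 163.8] z [-0.02  0.05  1.  ] xyaw -171.02905092786807
 pnp [505.2   9.2 163.9] z [ 0.04 -0.18  0.98] xyaw -170.9735873003374
 z 160 [505.1   9.8 160. ] sides 35.9922552587105 35.81392570018509 yaw u -171.00095190390937 v 98.94263149365752
 z 163 [505.2   9.6 163. ] sides 35.222938709148515 35.048420856215486 yaw u -171.00095190390934 v 98.94263149365753
 z 166 [505.2   9.5 166. ] sides 34.453622159586615 34.28291601224587 yaw u -171.00095190390934 v 98.94263149365749
hole
 z 163 [505.    9.5 163. ] sides 23.73794089083502 23.776497948385668 yaw u -171.02351745273936 v 98.84516503121947
 z 166 [505.    9.3 166. ] sides 23.219472203976213 23.25718712331907 yaw u -171.02351745273936 v 98.84516503121947
head
 pnp [557.2   8.3  68.8] z [-0.2  -0.2   0.96] xyaw -171.4844339352753
 pnp [557.2   8.5  68.8] z [-0.22  0.13  0.97] xyaw -171.48646141946855
 z 72 [556.6   8.3  72. ] sides 22.217554079641484 21.40131326985375 yaw u -171.49642683614417 v 98.69204085112091
 z 75 [555.9   8.2  75. ] sides 21.925671212650762 21.12015375732685 yaw u -171.49642683614417 v 98.6920408511208
boss
 z 36 [556.3   8.4  36. ] sides 44.533207839582744 44.0751185893142 yaw u -171.4339071538563 v 97.99447833716702
block
 z 64.5 [537.1 122.4  64.5] sides 63.02626291032168 31.78608356155648 yaw u -170.8926113273183 v 97.52548840105288
plate far edge [617.406787   -35.51986504  16.        ] [511.39726457 -52.16038148  16.        ] pin [553.29436205 125.45878008  94.5       ] knob [ 6.42141902e+02 -5.29111925e-01  5.00000000e+01]
```

Request:
play_rows --pt "8 -0.2 0 0 0 0" --pt "16 -0.4 0 0 0 0" --pt "16 -0.4 0 0 0 0" --pt "11.3 -0.2 0 0 0 0" --pt "0 0 -15 0 0 0" --pt "0 0 -20 0 0 0" --pt "0 0 -15 0 0 0" --pt "0 0 -7 0 0 0" --pt "0 0 0 0 0 0" --pt "0 0 0 0 0 0"

```text
clock: 9.08
position: [546.8, 79.6, 126.4]
ee_rot: [0.76, -0.65, 0.0, 0.0]
contact_force: [1.2, 0.0, -3.8]
gripper_width: 13.9
grasp_force: 59.1
```

```bash
python3 - <<'E'
from h import *
d=snap('wrist','w4'); s=read_state(); print(s['clock'],s['position'],s['contact_force'])
a=cv2.imread('pics/w4.png')[60:200,160:340]; cv2.imwrite('pics/c4.png',cv2.resize(a,None,fx=4.2,fy=4.2,interpolation=cv2.INTER_CUBIC))
E
```

```text
9.1333 [547.11181696  79.7154941  127.13974844] [-0.53763858 -0.52147443 -2.82218296]
```

View pics/c4.png

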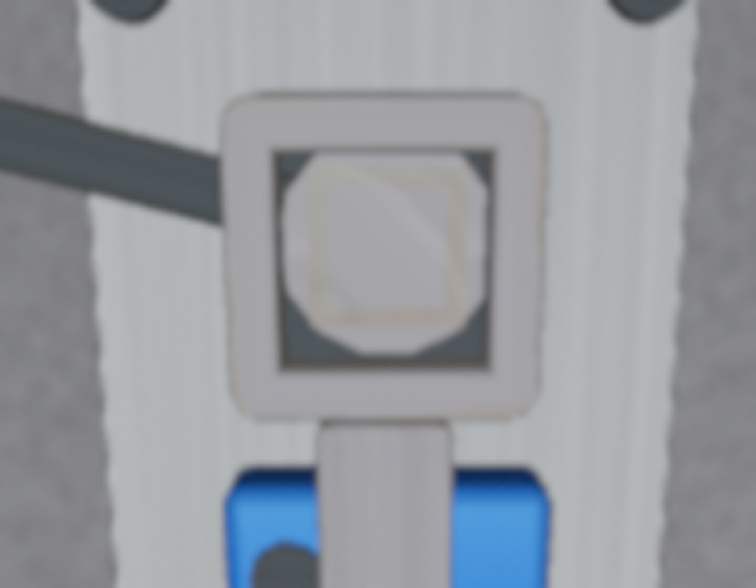

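The ring is over the head: the hole is at (272..495, 150..370) and the head square at (308..467, 167..326) in the crop. I'm checking the residual with parallax taken out.

```bash
python3 - <<'E'
from h import *
d=load('w4'); g=lambda P: (np.array(P,float)+.5)/4.2-.5+[160,60]
for n,c,z in [('hole',[(272,150),(495,150),(490,370),(280,370)],108.3),('head',[(308,166),(467,167),(463,326),(313,327)],72),('ringout',[(221,93),(548,93),(540,420),(230,422)],108.3)]:
    p=at(d,g(c),z); u=(p[1]-p[0]+p[2]-p[3])[:2]; print(n,p.mean(0),np.hypot(*u)/2,np.degrees(np.arctan2(u[1],u[0])))
E
```

```text
hole [557.47032876   8.41261963 108.3       ] 23.931823324245702 -171.0669746520663
head [556.97199943   8.63420602  72.        ] 21.561831807217366 -171.04901399846497
ringout [557.41717841   8.4155827  108.3       ] 35.23853866663407 -170.8769277584606
```

Request:
play_rows --pt "-0.5 0.2 -6 0 0 0" --pt "0 0 -6 0 0 0" --pt "0 0 -5 0 0 0" --pt "0 0 -3 0 0 0" --pt "0 0 -2 0 0 0" --pt "0 0 -2 0 0 0" --pt "0 0 -2 0 0 0" --pt "0 0 0 0 0 0"

```text
clock: 9.8
position: [545.5, 79.5, 99.9]
ee_rot: [0.76, -0.65, -0.0, 0.0]
contact_force: [-0.3, -0.8, -3.7]
gripper_width: 14.1
grasp_force: 59.2
```

Request:
play_rows --pt "0 0 -2 0 0 0" --pt "0 0 -2 0 0 0" --pt "0 0 -1 0 0 0" --pt "0 0 -1 0 0 0" --pt "0 0 0 0 0 0"

```text
clock: 10.22
position: [545.7, 79.6, 94.2]
ee_rot: [0.76, -0.65, 0.0, 0.0]
contact_force: [-0.4, 0.3, -3.4]
gripper_width: 13.6
grasp_force: 59.2
```

Request:
play_rows --pt "0 0 -1 0 0 0" --pt "0 0 -1 0 0 0" --pt "0 0 -0.5 0 0 0" --pt "0 0 0 0 0 0"

```text
clock: 10.55
position: [545.7, 79.5, 92.2]
ee_rot: [0.76, -0.65, 0.0, -0.0]
contact_force: [-0.5, -1.4, -0.4]
gripper_width: 13.5
grasp_force: 59.5
```

Request:
play_rows --pt "0 0 0 0 0 0" --pt "0 0 0 0 0 0" --pt "0 0 0 0 0 0" --pt "0 0 0 0 0 0" --pt "0 0 10 0 0 0" --pt "0 0 25 0 0 0" --pt "0 0 25 0 0 0" --pt "0 0 10 0 0 0" --pt "0 0 0 0 0 0" --gripper 0.4

```text
clock: 11.3
position: [547.4, 80.2, 165.4]
ee_rot: [0.76, -0.65, 0.002, -0.003]
contact_force: [-0.6, 0.2, 0.2]
gripper_width: 34.1
grasp_force: 0.0
```

```bash
python3 - <<'E'
from h import *
d=snap('wrist','w5'); s=read_state(); print(s['clock'],s['position'],s['contact_force'],s['gripper_width'],s['joints'])
cv2.imwrite('pics/w5b.png',cv2.resize(cv2.imread('pics/w5.png'),(800,600),interpolation=cv2.INTER_CUBIC))
print(proj(d,[(557,8.5,75),(642,-0.5,50)])*1.5625)
E
```

```text
11.35 [546.15600143  79.84681211 163.26157066] [-0.19575695  0.34791545 -0.11821376] 34.123080260564564 [ 4.38797858e-01  3.46914015e-01 -3.04849172e-01 -2.18106946e-04
 -9.15523722e-01 -2.82960155e-01]
[[396.48434847 179.2264277 ]
 [230.05827197 132.29459722]]
```

View pics/w5b.png

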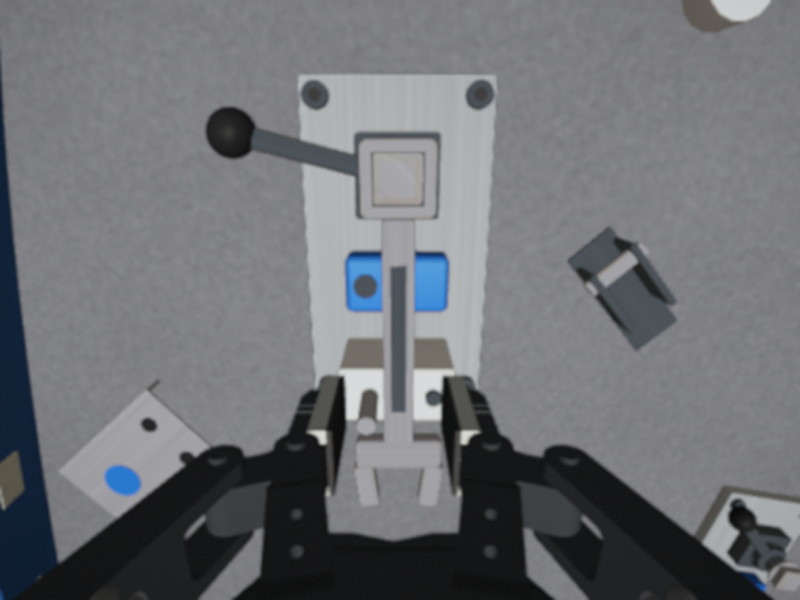

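The spanner is seated: its box encloses the head at (397,179), with the handle on the block beside the pin at (367,410). The knob is at (231,132), about world (642,-0.5). Next I'll straddle it.

Request:
play_rows --pt "7.4 -6.2 0 0 0 1" --pt "7.4 -6.2 0 0 0 1" --pt "7.4 -6.2 0 0 0 1" --pt "7.4 -6.2 0 0 0 1" --pt "7.4 -6.2 0 0 0 1" --pt "7.4 -6.2 0 0 0 1" --pt "7.4 -6.2 0 0 0 1" --pt "7.4 -6.2 0 0 0 1" --pt "7.4 -6.2 0 0 0 1" --pt "7.4 -6.2 0 0 0 1" --pt "7.4 -6.2 0 0 0 1" --pt "7.4 -6.2 0 0 0 1" --pt "7.4 -6.2 0 0 0 0.5" --pt "0 0 0 0 0 0" --pt "0 0 -15 0 0 0" --pt "0 0 -20 0 0 0" --pt "0 0 -15 0 0 0" --pt "0 0 0 0 0 0" --gripper 0.52

```text
clock: 12.85
position: [638.3, -1.2, 106.8]
ee_rot: [0.999, -0.054, -0.005, 0.001]
contact_force: [-1.3, 0.6, -0.9]
gripper_width: 44.1
grasp_force: 0.0
```

```bash
python3 - <<'E'
from h import *
d=snap('wrist','w6'); s=read_state(); print(s['clock'],s['position'],s['contact_force'],s['gripper_width'],s['joints']); R=Rotation.from_quat(s['ee_rot']).as_matrix(); print('ytool yaw',np.degrees(np.arctan2(R[1,1],R[0,1])))
# knob: dark blob near prediction
u=proj(d,[(642,-0.5,50)])[0]; print('pred',u)
E
```

```text
12.9 [639.73324279  -1.10263392 108.9596553 ] [-0.49971519 -0.38786619  0.55989638] 44.362912283180705 [ 2.50517484e-01  5.41967536e-01 -1.30698874e-01 -6.45932664e-04
 -9.04547705e-01  1.21349356e+00]
ytool yaw -96.14099861609144
pred [250.37692931 222.79081442]
```

Request:
play_rows --pt "1 0 -10 0 0 0" --pt "0 0 -15 0 0 0" --pt "0 0 -15 0 0 0" --pt "0 0 -10 0 0 0" --pt "0 0 -4 0 0 0" --pt "0 0 0 0 0 0" --pt "0 0 0 0 0 0"

```text
clock: 13.48
position: [643.3, -1.0, 58.3]
ee_rot: [0.999, -0.053, 0.001, 0.0]
contact_force: [1.0, -0.2, 0.7]
gripper_width: 44.4
grasp_force: 0.0
```

```bash
python3 - <<'E'
import numpy as np
C=np.array([557,8.5]); P=lambda t:C+86*np.array([np.cos(np.radians(t)),np.sin(np.radians(t))])
p=np.array([643.3,-1.0]); 
for t in np.arange(-11.25,-49,-5.25): q=P(t); print(t,np.round(q-p,1)); p=np.round(q,1)
print()
for t in np.arange(-51,-92,-2.7): q=P(t); print(round(t,1),np.round(q-p,1), end='; '); p=np.round(q,1)
E
```

```text
-11.25 [-2.  -7.3]
-16.5 [-1.8 -7.6]
-21.75 [-2.6 -7.5]
-27.0 [-3.3 -7.1]
-32.25 [-3.9 -6.9]
-37.5 [-4.5 -6.5]
-42.75 [-5. -6.]
-48.0 [-5.7 -5.5]

-51.0 [-3.4 -2.9]; -53.7 [-3.2 -2.5]; -56.4 [-3.3 -2.3]; -59.1 [-3.4 -2.2]; -61.8 [-3.6 -2. ]; -64.5 [-3.6 -1.8]; -67.2 [-3.7 -1.7]; -69.9 [-3.7 -1.5]; -72.6 [-3.9 -1.3]; -75.3 [-3.9 -1.1]; -78.0 [-3.9 -0.9]; -80.7 [-4.  -0.8]; -83.4 [-4.  -0.5]; -86.1 [-4.1 -0.4]; -88.8 [-4.  -0.2]; -91.5 [-4.1  0. ];
```

Request:
play_rows --pt "-1.0 -3.6 0 0 0 -0.44" --pt "-1.0 -3.7 0 0 0 -0.44" --pt "-0.9 -3.8 0 0 0 -0.44" --pt "-0.9 -3.8 0 0 0 -0.44" --pt "-1.3 -3.8 0 0 0 -0.44" --pt "-1.3 -3.7 0 0 0 -0.44" --pt "-1.6 -3.6 0 0 0 -0.44" --pt "-1.7 -3.5 0 0 0 -0.44" --pt "-1.9 -3.5 0 0 0 -0.44" --pt "-2.0 -3.4 0 0 0 -0.44" --pt "-2.2 -3.3 0 0 0 -0.44" --pt "-2.3 -3.2 0 0 0 -0.44" --pt "-2.5 -3.0 0 0 0 -0.44" --pt "-2.5 -3.0 0 0 0 -0.44" --pt "-2.8 -2.8 0 0 0 -0.44" --pt "-2.9 -2.7 0 0 0 -0.44" --pt "0 0 0 0 0 0"

```text
clock: 14.9
position: [615.0, -55.4, 59.3]
ee_rot: [0.912, -0.41, 0.002, -0.001]
contact_force: [1.4, 0.8, 1.0]
gripper_width: 44.6
grasp_force: 0.4
```

Request:
play_rows --pt "-1.7 -1.5 0 0 0 -0.25" --pt "-1.7 -1.4 0 0 0 -0.25" --pt "-1.6 -1.3 0 0 0 -0.23" --pt "-1.6 -1.2 0 0 0 -0.22" --pt "0 0 0 0 0 0" --pt "0 0 0 0 0 0"

```text
clock: 15.4
position: [609.3, -59.9, 59.0]
ee_rot: [0.891, -0.454, 0.002, -0.001]
contact_force: [1.7, 4.6, 1.4]
gripper_width: 44.3
grasp_force: 2.4
```

Request:
play_rows --pt "-1.6 -1.2 0 0 0 -0.22" --pt "-1.7 -1.1 0 0 0 -0.23" --pt "0 0 0 0 0 0" --pt "0 0 0 0 0 0"

```text
clock: 15.73
position: [606.1, -62.3, 59.0]
ee_rot: [0.88, -0.475, 0.002, -0.001]
contact_force: [1.8, 4.4, 1.5]
gripper_width: 44.2
grasp_force: 2.3
```

Request:
play_rows --pt "-1.7 -1.1 0 0 0 -0.22" --pt "-1.7 -1.1 0 0 0 -0.23" --pt "0 0 0 0 0 0" --pt "0 0 0 0 0 0"

```text
clock: 16.07
position: [602.7, -64.5, 59.0]
ee_rot: [0.869, -0.495, 0.002, -0.002]
contact_force: [2.1, 4.8, 2.1]
gripper_width: 44.4
grasp_force: 2.3
```

Request:
play_rows --pt "-1.8 -1.0 0 0 0 -0.22" --pt "-1.8 -1.0 0 0 0 -0.23" --pt "0 0 0 0 0 0" --pt "0 0 0 0 0 0"

```text
clock: 16.4
position: [599.2, -66.6, 59.0]
ee_rot: [0.857, -0.516, 0.002, -0.002]
contact_force: [2.2, 4.1, 1.8]
gripper_width: 44.6
grasp_force: 2.3
```

Request:
play_rows --pt "-1.8 -0.9 0 0 0 -0.22" --pt "-1.8 -0.9 0 0 0 -0.23" --pt "0 0 0 0 0 0" --pt "0 0 0 0 0 0"

```text
clock: 16.73
position: [595.7, -68.4, 59.0]
ee_rot: [0.844, -0.536, 0.002, -0.002]
contact_force: [2.1, 2.7, 0.9]
gripper_width: 44.2
grasp_force: 2.3
```

Request:
play_rows --pt "-1.8 -0.9 0 0 0 -0.22" --pt "-1.9 -0.8 0 0 0 -0.23" --pt "0 0 0 0 0 0" --pt "0 0 0 0 0 0"

```text
clock: 17.07
position: [592.1, -70.1, 59.0]
ee_rot: [0.832, -0.555, 0.002, -0.002]
contact_force: [2.6, 4.7, 1.0]
gripper_width: 44.5
grasp_force: 2.3
```

Request:
play_rows --pt "-1.8 -0.8 0 0 0 -0.22" --pt "-1.9 -0.7 0 0 0 -0.23" --pt "0 0 0 0 0 0" --pt "0 0 0 0 0 0"

```text
clock: 17.4
position: [589.5, -70.9, 59.1]
ee_rot: [0.818, -0.575, 0.003, -0.003]
contact_force: [5.0, 6.8, -0.5]
gripper_width: 44.4
grasp_force: 3.4
```

Request:
play_rows --pt "-1.0 -0.1 0 0 0 -0.11" --pt "-1.1 -0.1 0 0 0 -0.11" --pt "0 0 0 0 0 0" --pt "0 0 0 0 0 0"

```text
clock: 17.73
position: [588.6, -70.7, 59.2]
ee_rot: [0.812, -0.584, 0.004, -0.004]
contact_force: [7.6, 5.8, -2.2]
gripper_width: 44.3
grasp_force: 4.6
```

Request:
play_rows --pt "-1.1 -0.1 0 0 0 -0.05" --pt "-1.1 -0.1 0 0 0 -0.05" --pt "0 0 0 0 0 0" --pt "0 0 0 0 0 0" --pt "0 0 0 0 0 0"

```text
clock: 18.15
position: [587.7, -70.9, 59.3]
ee_rot: [0.809, -0.588, 0.005, -0.005]
contact_force: [9.4, 7.1, -3.7]
gripper_width: 44.3
grasp_force: 5.7
```

Request:
play_rows --pt "-0.9 -0.2 0 0 0 0" --pt "0 0 0 0 0 0" --pt "0 0 0 0 0 0" --pt "0 0 0 0 0 0"

```text
clock: 18.48
position: [587.4, -71.0, 59.4]
ee_rot: [0.809, -0.588, 0.006, -0.005]
contact_force: [11.4, 6.2, -4.8]
gripper_width: 44.4
grasp_force: 6.2
```

Request:
play_rows --pt "3 1 0 0 0 0" --pt "4 1.5 0 0 0 0" --pt "4.5 1.5 0 0 0 0" --pt "0 0 0 0 0 0" --pt "0 0 0 0 0 0"

```text
clock: 18.9
position: [591.5, -69.4, 57.4]
ee_rot: [0.808, -0.589, -0.001, 0.001]
contact_force: [0.4, 0.3, 0.7]
gripper_width: 44.6
grasp_force: 0.0
```

Request:
play_rows --pt "0 0 15 0 0 0" --pt "0 0 30 0 0 0" --pt "0 0 35 0 0 0" --pt "0 0 25 0 0 0" --pt "-8 27 0 0 0 -0.4" --pt "-10 33 0 0 0 -0.4" --pt "-10 33 0 0 0 -0.4" --pt "-10 33 0 0 0 -0.4" --pt "-6.5 23.2 0 0 0 0" --pt "0 0 0 0 0 0" --pt "0 0 0 0 0 0" --gripper 0.45

```text
clock: 19.82
position: [546.9, 80.8, 162.7]
ee_rot: [0.757, -0.654, -0.0, 0.001]
contact_force: [-1.2, 0.5, 1.1]
gripper_width: 38.7
grasp_force: 0.0
```

```bash
python3 - <<'E'
from h import *
d=snap('wrist','w7'); s=read_state(); print(s['clock'],s['position'],s['contact_force'],s['gripper_width'],s['joints']); R=Rotation.from_quat(s['ee_rot']).as_matrix(); print('ytool yaw',np.degrees(np.arctan2(R[1,1],R[0,1])))
cv2.imwrite('pics/w7b.png',cv2.resize(cv2.imread('pics/w7.png'),(800,600),interpolation=cv2.INTER_CUBIC))
E
```

```text
19.8667 [547.23377168  79.98834547 162.62722137] [-0.05207117 -0.14853755  0.2066442 ] 38.40486125920789 [ 4.38307824e-01  3.51234599e-01 -3.00049800e-01  1.06747360e-04
 -9.20891634e-01 -2.93379861e-01]
ytool yaw -171.69255286402813
```

View pics/w7b.png

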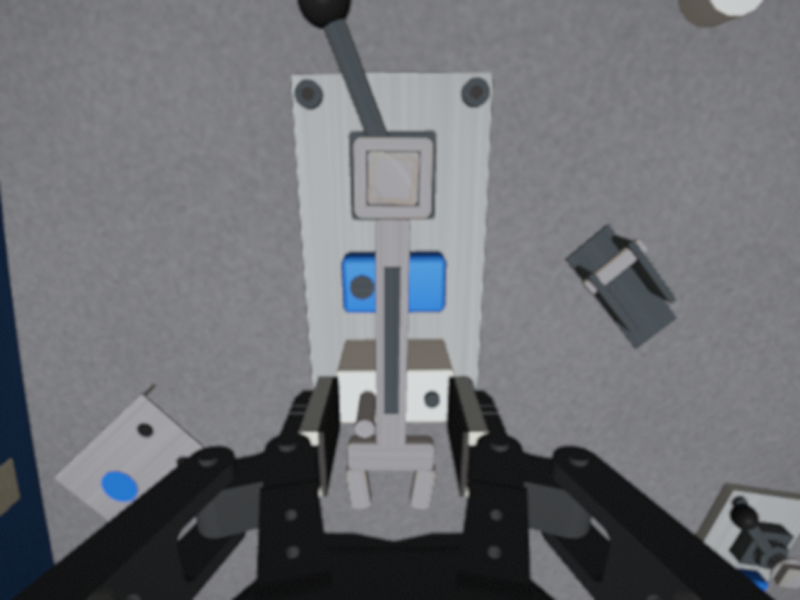

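The lever stayed where I left it, the knob at about (325,5). The spanner is still seated at (393,177), with its handle against the pin at (367,412). I'm going down to grip it, then I'll swing it back and lift.

Request:
play_rows --pt "0 0 -15 0 0 0" --pt "0 0 -25 0 0 0" --pt "0 0 -20 0 0 0" --pt "0 0 -8 0 0 0" --pt "0 0 -2.5 0 0 0" --pt "0 0 0 0 0 0"

```text
clock: 20.37
position: [548.0, 79.3, 92.0]
ee_rot: [0.756, -0.655, -0.0, 0.001]
contact_force: [0.6, -0.7, 0.0]
gripper_width: 38.5
grasp_force: 0.0
```

Request:
play_rows --pt "0 0 0 0 0 0" --pt "0 0 0 0 0 0" --pt "0 0 0 0 0 0" --pt "0 0 0 0 0 0" --pt "0 0 0 0 0 0" --gripper 0

```text
clock: 20.78
position: [547.9, 80.1, 93.7]
ee_rot: [0.756, -0.654, 0.0, -0.0]
contact_force: [-2.6, -1.3, 6.8]
gripper_width: 13.6
grasp_force: 59.2
```

Request:
play_rows --pt "-1.2 -0.2 0.2 0 0 0.16" --pt "-1.2 -0.2 0.2 0 0 0.16" --pt "-1.2 -0.2 0.2 0 0 0.16" --pt "0 0 0 0 0 0" --pt "0 0 0 0 0 0"

```text
clock: 21.2
position: [544.9, 79.6, 93.7]
ee_rot: [0.773, -0.635, 0.001, -0.001]
contact_force: [0.1, -2.6, 6.4]
gripper_width: 14.0
grasp_force: 59.3
```

Request:
play_rows --pt "0 0 2 0 0 0" --pt "0 0 2 0 0 0" --pt "0 0 3 0 0 0" --pt "0 0 0 0 0 0"

```text
clock: 21.53
position: [543.7, 79.5, 98.9]
ee_rot: [0.772, -0.635, -0.001, 0.001]
contact_force: [1.1, -0.8, -4.2]
gripper_width: 13.6
grasp_force: 59.4
```

Request:
play_rows --pt "0 0 15 0 0 0" --pt "0 0 30 0 0 0" --pt "0 0 30 0 0 0" --pt "-10 16 5 0 0 0" --pt "-18 30 0 0 0 0" --pt "-18 30 0 0 0 0" --pt "-18 30 0 0 0 0" --pt "-18 30 0 0 0 0" --pt "-18 30 0 0 0 0" --pt "-13.7 24.5 0 0 0 0" --pt "0 0 -15 0 0 0" --pt "0 0 -30 0 0 0" --pt "0 0 -35 0 0 0" --pt "0 0 -30 0 0 0" --pt "0 0 -15 0 0 0" --pt "0 0 -10 0 0 0" --pt "0 0 -5 0 0 0" --pt "0 0 0 0 0 0" --pt "0 0 0 0 0 0"

```text
clock: 23.12
position: [431.0, 270.8, 40.6]
ee_rot: [0.773, -0.635, 0.0, -0.001]
contact_force: [-0.2, 0.8, -4.2]
gripper_width: 13.6
grasp_force: 59.6
```

Request:
play_rows --pt "0 0 -4 0 0 0" --pt "0 0 -4 0 0 0" --pt "0 0 -2 0 0 0" --pt "0 0 0 0 0 0" --pt "0 0 0 0 0 0"

```text
clock: 23.53
position: [430.8, 270.4, 30.4]
ee_rot: [0.772, -0.635, 0.0, -0.0]
contact_force: [-0.5, -0.2, 0.7]
gripper_width: 13.9
grasp_force: 60.0
```

Contact with the bench shows: the weight has gone off the tool. I'm letting go and rising.

Request:
play_rows --pt "0 0 -0.5 0 0 0" --pt "0 0 0 0 0 0" --pt "0 0 0 0 0 0" --pt "0 0 0 0 0 0" --pt "0 0 0 0 0 0" --pt "0 0 0 0 0 0" --pt "0 0 15 0 0 0" --pt "0 0 35 0 0 0" --pt "0 0 40 0 0 0" --pt "0 0 30 0 0 0" --pt "0 0 20 0 0 0" --pt "0 0 0 0 0 0" --pt "0 0 0 0 0 0" --pt "0 0 0 0 0 0" --gripper 0.45

```text
clock: 24.7
position: [430.1, 269.7, 168.7]
ee_rot: [0.772, -0.635, -0.0, 0.001]
contact_force: [-0.6, -0.1, -0.1]
gripper_width: 38.5
grasp_force: 0.0
```

```bash
python3 - <<'E'
from h import *
d=snap('wrist','w8'); s=read_state(); print(s['clock'],s['position'],s['gripper_width'])
# compare with before: is the spanner where predicted? ring at TCP - 72mm etc.
print(proj(d,[(444.5,200,12),(430.8,270.4,11)]))
g=cv2.cvtColor(d['image'],cv2.COLOR_RGB2GRAY); m=cv2.threshold(g,0,255,cv2.THRESH_OTSU)[1]
v=proj(d,[(444.5,200,12)])[0].astype(int); print(g[v[1]-28:v[1]+30:4, v[0]-28:v[0]+30:4])
E
```

```text
24.75 [429.94474826 269.53608571 168.2105697 ] 38.247098239611525
[[249.65459389 113.30844007]
 [249.70147069 187.01654772]]
[[133 135 131 134 136 134 132 135 135 133 136 135 135 134 135]
 [136 135 134 135 134 137 139 136 134 134 131 136 136 139 133]
 [136 135 135 141 140 141 142 141 139 140 140 140 136 136 136]
 [135 130 134 166 168 167 168 168 167 167 167 167 154 138 136]
 [134 136 132 166 154 133 133 129 133 134 133 166 154 137 137]
 [137 138 133 166 155 135 136 136 137 138 138 167 152 135 139]
 [132 134 134 165 156 135 132 137 136 131 135 168 154 136 134]
 [135 134 134 163 156 130 138 137 134 133 134 168 153 136 133]
 [134 133 131 162 157 133 133 137 137 135 134 168 147 133 137]
 [133 137 135 162 158 136 136 132 135 133 133 169 145 136 138]
 [136 136 136 159 159 125 124 122 125 124 126 169 139 136 135]
 [137 134 132 159 168 168 168 168 168 168 168 167 137 136 137]
 [131 135 133 130 135 132 150 154 149 147 134 139 132 136 133]
 [132 134 130 129 136 136 163 168 164 168 137 132 134 137 135]
 [134 135 132 132 133 131 163 167 164 167 134 135 134 135 133]]
```

The ring lies where I predicted, and its size fits one flat on the bench. I'm handing in.

```bash
python3 -c "from bench import job_done; print(job_done())"
```

```text
the job is handed in; nothing more can be done
None
```

The nut is pressed up firm at about 12.8 N at the knob with the spanner held on the pin; the spanner now lies flat on the bench clear of the fixture, and the job is handed in (24.8 s; no verdict was returned).

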